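Shut the lantern fitter's tool chest

ROBOT

A 7-joint arm with a two-finger parallel gripper is mounted at the origin on the work surface. World frame = base frame: x ahead of the robot, y to its left, z up, the work surface at z = 0. Lengths are in m, angles in rad, forces in N, time in s.
With the tool pointing down it reaches from about 0.4 to 0.85 m from the base axis. Payload 6.9 kg.
Tool frame: the origin (TCP) lies midway between the tips of the shut fingers; the grasp point (between the pads) lies 19 mm behind it; z points along the fingers, y is the line along which they close (so a half turn about z gives the same grasp; the last joint's range is limited). The gripper opens to 85 mm and grips with 20 to 120 N. Pads are 22 mm wide; open, the fingers measure 114 mm over their backs; the gripper's body (76 mm by 85 mm) begins 54 mm behind the grasp point. The pads swing forward as they close: fully open they stand 13 mm farther back than shut.
Start: joints at [1.258, 0.507, -0.238, 1.5, 0.126, 1.149, -0.155], TCP at [0.254, -0.571, 0.193] pointing down, gripper open.
Joint ranges: [-3.08, 3.08], [-0.24, 2.05], [-1.43, 1.35], [0, 2.5], [-1.52, 4.66], [0.17, 1.96], [-2.89, 2.89]. Speed limits (rad/s): [2.39, 2.39, 3.14, 3.14, 3.14, 3.14, 3.14].

INTERFACE

Orientations are given as a 3x3 rotation matrix whose columns are the frame's x, y, z axes.
In Python, from bench import read_state, viewer, arm, models gives the robot as it stands. The module is installed in compiled form; this text tells all that it offers.
- The arm moves only by the tool apply_moves, never from a script. Its arguments are lists of equal length, an entry for each row: "dp": the shift along the tool's x, y, z in mm, a list of three; "delta_rot": the turn, a rotation vector about the tool's x, y, z in rad, a list of three; "grip": the opening, from -1 (shut) to 1 (fully open), so that 0 is half open. In form: {"dp": [[x, y, z], ...], "delta_rot": [[wx, wy, wz], ...], "grip": [grip, ...]}. A call has 1 to 20 rows; each row is the pose to reach, as a shift and turn from the pose commanded when the call began, along the tool's axes at that moment; what a row does not reach only later rows make up. A row lasts 1/10 s, in which the tool goes at most 50 mm and 8.59 degrees, less where a joint would pass 70% of its speed; a pose out of reach is approached as far as the arm can. A call with a gripper value outside its range is refused whole. The fingers move at their own pace and stop on an object; the grip force is fixed at half the most. Time passes only in rows, so rows that repeat a pose let the fingers close. It gives the time, the measured TCP pose, the force, the opening and the grip force at its end, in the units of the state.
- read_state(): the state, without advancing time (a new reading comes with each control period).
- viewer.grab_frame(name): name is "scene" or "top" or "wrist"; returns a dict with "pixels" (400x640x3 uint8, red, green, blue), "fovy" (degrees; the focal length in pixels is half the picture's height over the tangent of half this angle, whatever the lens; pixels are square), "cx", "cy" (the principal point, pixels), "R" (3x3) and "t" (3): a world point X has camera coordinates R X + t; the wrist camera has in their place "hand_eye" (4x4, takes a point from camera to tool coordinates, whose origin is the TCP and whose axes are the flange's). Camera axes: x right, y down, z forward; pixel columns grow to the right and rows downward; lengths in m; the calibration is good to about 2 mm. A picture is of the moment at which its call begins: read the wrist's pose just before it. There is no depth.
- arm.job_done(): hands the job in; it is judged then, once.
Trained networks look in the newest picture that a camera, given by its name, has taken for a name from the list of things; names that differ only in an ending like _2 or _b are one class to them, and where a whole thing is asked for, a point or a joint stands for the part that bears it (a point fixed in the world has none). Each returns a list of dicts, best first, with "p" (0 to 1); they miss things now and then, are a little off and sometimes report something else, mostly with a low value. They report only what shows in the picture. A call takes as long as a camera call.
- models.masks_of(camera, target): "mask" (400x640 bool, what is visible of it) and "extent" ([left, top, right, bottom] in pixels, round what is visible of it).
The state is a dict: "time_s": time; "joints": joint angles; "dq": joint speeds; "effort": joint torques, N m; "tcp_pos": TCP position; "tcp_rot": TCP orientation; "wrist_force": force on the tool from outside, world axes, zero at the start; "wrist_torque": the same for the moment, N m; "gripper_width": finger opening in m; "gripper_force": force on a finger pad.
Only numpy, scipy, OpenCV 4.12 (cv2) and the standard library are available. Lean on these libraries where they do the work, as an engineer would, in place of code of your own. Each camera call takes 0.05 s, during which the arm holds its last target. There are 200 camera calls.

TASK

Shut the wooden tool chest: while its lid still stands open, push the upright red flap down flat over the tools, and only then swing the lid over it until it is fully shut. Do it by pushing with the fingers only: do not pinch the flap or the lid, and do not move or lift any of the loose things in and around the chest.

Things in the scene. Friction and masses are not known exactly. Their poses are not given: they have to be found in the camera images.
- toolbox: open-topped chest of light wood, fixed to the table, 280 mm along its x, 210 mm along its y, 85 mm high, walls 9 mm. Origin at the centre of its underside, on the table; z up. The lid is hinged along its +y long side (the side to the robot's left, give or take the chest's yaw of up to about 0.6 rad), the flap just inside its -y long wall; both hinge lines run along its x.
- lid (a joint): lid angle in rad: 0 shut flat on the chest, 1.57 straight up, 1.65 to 1.95 at the start (leaning outwards, stop at 2.05). Stiff hinge (about 0.6 N m of friction): the lid stays where it is left and must be pushed all the way, then pressed down, about 3 to 5 N near its free edge. It stops dead when shut. An upright flap blocks it.
- lid_hinge (a point): middle of the lid's hinge line: chest frame (0, 105, 85.5) mm. It is level with the lid's underside when shut; the lid's top (outer face) lies 14 mm above it when shut.
- lid_edge (a point): middle of the lid's free edge, on the outer face (the one that is on top when shut), 210 mm from the hinge line. The lid is a flat wooden panel 280 x 210 x 14 mm with no handle.
- lid_face (a point): outer face of the lid (its top when shut), 268 x 198 mm, pale wood (the inner face is grey); point at the middle of that face, z along its outward normal. The face to push on.
- flap (a joint): flap angle in rad: 0 folded flat, 4 mm below the chest's rim; 1.57 straight up; 1.4 to 1.65 at the start (stop at 1.75). It swings inwards, its free edge going over towards the lid hinge. Stiff hinge (about 0.18 N m of friction): it stays where it is left, needs about 1.5 to 3 N near its free edge, and stops dead when flat.
- flap_hinge (a point): middle of the flap's hinge line, at mid-thickness of the flap: chest frame (0, -90, 76) mm.
- flap_edge (a point): middle of the flap's free edge at mid-thickness, 130 mm from the hinge line. The flap is a flat red panel 250 x 130 x 9 mm; a few flat spanners are strapped to its inner face, which ends up underneath.
- flap_face (a point): outer face of the flap (towards the chest's -y when upright, on top when folded), 238 x 112 mm; point at the middle of that face, z along its outward normal. The face to push on.
- wrench: steel spanner, 150 mm long, lying loose on the floor of the tool chest; origin at its underside centre. A bystander: leave it where it is.
- spatula: scraper, 170 mm long, lying loose on the floor of the tool chest; origin at its underside centre. A bystander: leave it where it is.
- pliers: pliers with red handles, 167 mm long, 14 mm high, lying on the table along the flap side of the chest; origin at the underside near the pivot. A bystander: leave it where it is.
- tin: flat round red tin, 72 mm across, 30 mm high, on the table off the chest's +x end; origin at its underside centre. A bystander: leave it where it is.
- burner: small brass lamp burner, 48 mm across, 46 mm high, on the table outside the lid's hinge side, partly below the leaning lid; origin at its underside centre. A bystander: leave it where it is.
- fuel_bottle: white bottle with red cap, 68 mm across, 190 mm high, standing to one side of the table; origin at its underside centre. A bystander: leave it where it is.
- globe_lamp: glass table lamp with a glowing white globe, 90 mm across, 187 mm high, standing to one side of the table; origin at its underside centre. A bystander: leave it where it is.
- glass: empty drinking glass, 68 mm across, 120 mm high, standing to one side of the table; origin at its underside centre. A bystander: leave it where it is.

How it is judged:
By the outcome, as a careful person would: the job done as asked, in the order asked, and still so for the second after the job is handed in, with the robot touching nothing.
It also fails if it takes over 61 s, if anything falls off the work surface, if the arm or the gripper's body presses on something with over 40 N, if the wrist force passes 120 N, or if a joint passes its speed limit or range.

## Working session

There is one attempt and no reset: what is moved stays moved. The work goes in short steps, Python scripts to look and compute and a tool call to move; the robot and the scene stay as the last step left them, time stands still between calls to the robot, and variables do not carry over. Pictures are saved under pics/ and viewed, at most 10 in all, crops included, and the job is handed in when it is done.

Besides the shell and the picture viewer there is one more tool, called after "Request:" as name(argument=value, ...) on one line, values as JSON. apply_moves: Moves the arm, as the interface text tells. Its arguments: {"type":"object","properties":{"dp":{"type":"array","items":{"type":"array","items":{"type":"number"}}},"delta_rot":{"type":"array","items":{"type":"array","items":{"type":"number"}}},"grip":{"type":"array","items":{"type":"number"}}},"required":["dp","delta_rot","grip"]}

```bash
mkdir -p pics; ls
python3 - <<'E'
from bench import read_state, viewer, models
import cv2, numpy as np
s=read_state(); print(s['time_s'],s['tcp_pos'],np.round(s['tcp_rot'],3))
ims=[]
for c in ['scene','top']:
    f=viewer.grab_frame(c); ims.append(f['pixels']); print(c,f['fovy'],f['cx'],f['cy'],np.round(f['R'],4).tolist(),np.round(f['t'],4).tolist())
    np.savez(f'{c}.npz',**f)
    for n in ['toolbox','lid','flap','pliers','tin','burner','fuel_bottle','globe_lamp','glass']:
        m=models.masks_of(c,n)
        print(n,[(round(d['p'],2),d['extent']) for d in m[:2]])
        if m: np.save(f'm_{c}_{n}.npy',m[0]['mask'])
    cv2.imwrite(f'pics/{c}0.png',f['pixels'][:,:,::-1])
E
```

```text
pics
0.0 [ 0.25329397 -0.57073344  0.19253987] [[ 0.914  0.406 -0.001]
 [ 0.406 -0.914  0.002]
 [-0.    -0.002 -1.   ]]
scene 57.83274016942859 312.0919396836925 197.92078655569117 [[-0.873, 0.4877, 0.0011], [0.4026, 0.722, -0.5628], [-0.2752, -0.4909, -0.8266]] [0.547, -0.1981, 1.1988]
toolbox [(0.6, [282.8, 97.1, 429.1, 215.8])]
lid [(0.58, [297.7, 150.7, 430.7, 202.9])]
flap [(0.77, [286.2, 96.6, 374.8, 147.5])]
pliers []
tin [(0.74, [256.6, 168.1, 278.2, 187.6]), (0.21, [302.0, 148.0, 430.1, 202.9])]
burner [(0.75, [342.5, 227.4, 361.2, 248.3])]
fuel_bottle [(0.56, [272.3, 59.5, 298.7, 116.7])]
globe_lamp [(0.63, [439.5, 322.4, 509.5, 380.5])]
glass [(0.66, [234.1, 94.5, 258.4, 129.4])]
top 43.43698902872316 325.7615359912473 192.7669146228448 [[0.0664, -0.9978, -0.0057], [-0.9766, -0.0638, -0.2056], [0.2048, 0.0192, -0.9786]] [-0.0179, 0.6367, 1.5167]
toolbox [(0.94, [281.1, 166.4, 410.2, 293.1]), (0.22, [283.7, 163.4, 339.7, 269.6])]
lid [(0.97, [282.7, 163.0, 341.4, 266.9])]
flap [(0.93, [375.4, 205.7, 409.3, 288.7])]
pliers [(0.79, [398.6, 237.0, 420.9, 288.1])]
tin [(0.48, [279.8, 164.0, 342.2, 268.3])]
burner [(0.72, [279.8, 163.3, 341.4, 272.0])]
fuel_bottle [(0.89, [452.4, 234.9, 488.4, 261.3])]
globe_lamp [(0.62, [150.1, 199.9, 197.8, 234.2]), (0.18, [455.5, 188.0, 478.9, 213.5])]
glass [(0.75, [450.3, 188.2, 480.7, 211.8])]
```

Run:
```python
import cv2
a=cv2.imread('pics/scene0.png')[40:290,200:460]; b=cv2.imread('pics/top0.png')[130:320,240:500]
cv2.imwrite('pics/s1.png',cv2.resize(a,None,fx=3,fy=2.4*1.25/1.25,interpolation=2) if 0 else cv2.resize(a,None,fx=2.4,fy=2.4,interpolation=2))
cv2.imwrite('pics/t1.png',cv2.resize(b,None,fx=3,fy=3,interpolation=2))
```

```text
(no output)
```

View pics/s1.png

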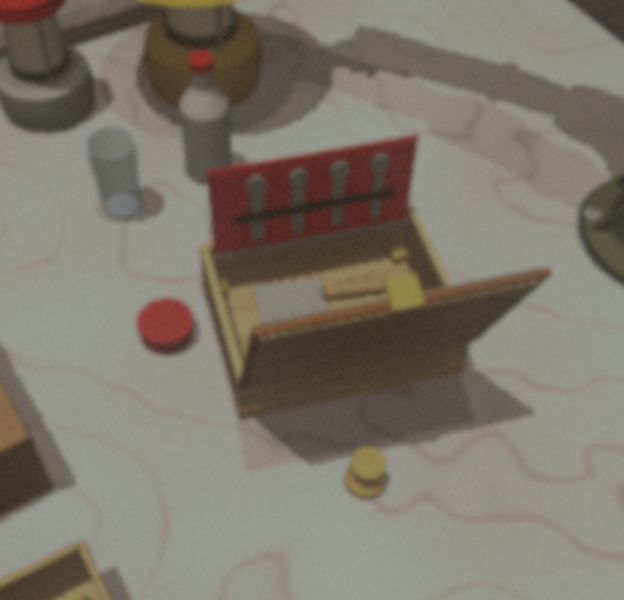

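View pics/t1.png

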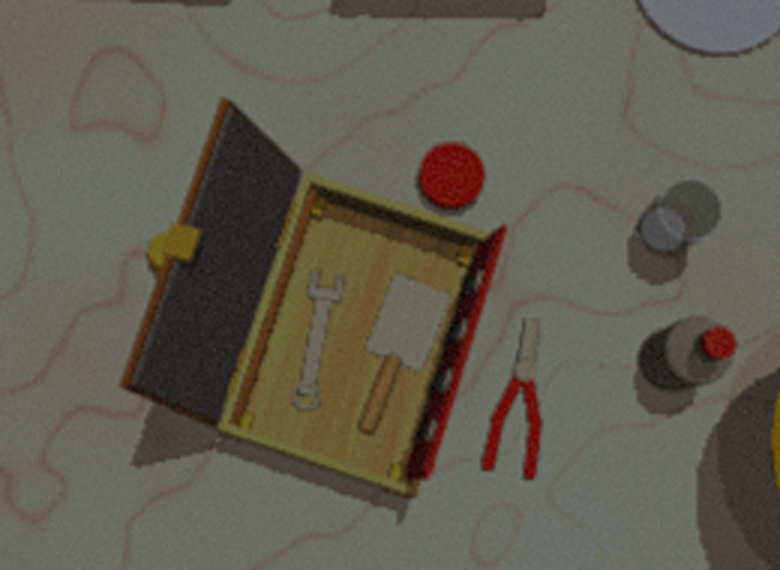

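The pictures show the chest open, with the lid leaning left in the top view and the red flap upright on the right. In the top crop the rim corners are at about (305,178), (222,430) and (412,495), the free lid edge runs (225,100)–(124,385), and the free flap edge runs (505,228)–(430,478). The pliers lie right of the flap and the tin is at the top. I'll fit the pose and both angles from these.

```bash
cat > h.py <<'E'
import numpy as np
from scipy.optimize import least_squares
F={c:dict(np.load(f'{c}.npz')) for c in ['scene','top']}
def proj(c,X):
    f=F[c]; k=200/np.tan(np.radians(f['fovy'])/2); p=f['R']@X+f['t']
    return np.array([f['cx']+k*p[0]/p[2],f['cy']+k*p[1]/p[2]])
def rz(a): return np.array([[np.cos(a),-np.sin(a),0],[np.sin(a),np.cos(a),0],[0,0,1]])
def lid(x,d,n,a): # d from hinge, n above underside
    return np.array([x,.105-d*np.cos(a)+n*np.sin(a),.0855+d*np.sin(a)+n*np.cos(a)])
def flap(x,d,n,a): # n along outer normal
    return np.array([x,-.090+d*np.cos(a)-n*np.sin(a),.076+d*np.sin(a)+n*np.cos(a)])
def W(q,X): return rz(q[2])@X+np.array([q[0],q[1],0])
def ray(c,u,v,z):
    f=F[c]; k=200/np.tan(np.radians(f['fovy'])/2); d=f['R'].T@np.array([(u-f['cx'])/k,(v-f['cy'])/k,1]); o=-f['R'].T@f['t']
    return o+d*(z-o[2])/d[2]
E
python3 - <<'E'
from h import *
C=lambda x,y,z:(lambda q:np.array([x,y,z]))
L=lambda x,d,n:(lambda q:lid(x,d,n,q[3])); P=lambda x,d,n:(lambda q:flap(x,d,n,q[4]))
T=lambda u,v:('top',240+u/3,130+v/3); S=lambda u,v:('scene',200+u/2.4,40+v/2.4)
obs=[(T(412,495),C(-.14,-.105,.085)),(T(305,178),C(.14,.105,.085)),(T(222,430),C(-.14,.105,.085)),
(T(225,100),L(.14,.21,.014)),(T(124,385),L(-.14,.21,.014)),(T(505,228),P(.125,.13,0.0)),(T(430,478),P(-.125,.13,0)),
(S(550,270),L(-.14,.21,.014)),(S(256,330),L(.14,.21,.007)),(S(416,136),P(-.125,.13,0)),(S(209,171),P(.125,.13,0)),(S(240,416),C(.14,.105,0)),(S(468,368),C(-.14,.105,0))]
fun=lambda q:np.concatenate([proj(o[0],W(q,g(q)))-np.array(o[1:]) for o,g in obs])
p0=ray('top',353,243,.085)
best=min((least_squares(fun,[p0[0],p0[1],y,1.8,1.5],loss='soft_l1') for y in (-.4,.4)),key=lambda r:r.cost)
q=best.x; print(q); print(np.round(fun(q).reshape(-1,2),1).tolist()); np.save('q.npy',q)
for n,u,v,z in [('tin',240+452/3,130+175/3,.03),('pl1',240+530/3,130+320/3,.01),('pl2',240+488/3,130+468/3,.01),('pl3',240+532/3,130+476/3,.01),('bot',240+718/3,130+342/3,.19),('glass',240+690/3,130+210/3,.12),('burner',240+165/3,130+250/3,.02)]:
    X=ray('top',u,v,z); print(n,np.round(X,3),'chest',np.round(rz(-q[2])@(X-[q[0],q[1],0]),3))
print('burner s',ray('scene',200+368/2.4,40+470/2.4,.023))
for nm,X in [('flapedge',flap(0,.13,0,q[4])),('lidedge',lid(0,.21,.014,q[3])),('lidc',lid(0,.105,.014,q[3]))]: print(nm,X,W(q,X))
E
```

```text
[ 0.48978553 -0.092074   -0.25448832  1.92709393  1.61223698]
[[2.6, 1.4], [0.3, -1.6], [-0.8, 0.6], [-1.0, -0.2], [-1.2, 1.8], [-0.0, -0.9], [-0.8, 0.5], [0.6, 0.1], [-1.3, -2.5], [0.4, -1.2], [-1.1, -0.2], [-0.0, 0.6], [-3.1, 0.4]]
tin [ 0.672 -0.183  0.03 ] chest [ 0.2   -0.042  0.03 ]
pl1 [ 0.524 -0.275  0.01 ] chest [ 0.079 -0.169  0.01 ]
pl2 [ 0.365 -0.236  0.01 ] chest [-0.084 -0.17   0.01 ]
pl3 [ 0.36  -0.282  0.01 ] chest [-0.078 -0.216  0.01 ]
bot [ 0.491 -0.423  0.19 ] chest [ 0.084 -0.32   0.19 ]
glass [ 0.631 -0.414  0.12 ] chest [ 0.218 -0.276  0.12 ]
burner [0.572 0.119 0.02 ] chest [0.026 0.225 0.02 ]
burner s [0.56582543 0.11704047 0.023     ]
flapedge [ 0.         -0.09538574  0.20588839] [ 0.46577215 -0.18438758  0.20588839]
lidedge [0.         0.19137015 0.27742759] [0.53796301 0.09313254 0.27742759]
lidc [0.         0.15474544 0.17902215] [0.52874273 0.05768743 0.17902215]
```

```bash
cat >> h.py <<'E'
from scipy.spatial.transform import Rotation as Ro
def Rt(q): return rz(q[2])@np.diag([1,-1,-1.])
E
python3 - <<'E'
from h import *; from bench import read_state
q=np.load('q.npy'); s=read_state(); R=np.array(s['tcp_rot'])
for X in [(0,-.15,.30),(0,-.15,.185)]:
    print(R.T@(W(q,np.array(X))-s['tcp_pos'])*1e3)
print(Ro.from_matrix(R.T@Rt(q)).as_rotvec())
E
```

```text
[ 316.90459369 -224.7555076  -106.62407133]
[ 316.90451332 -224.75637036    8.37592867]
[ 6.98259313e-06 -3.19418987e-06  6.72289870e-01]
```

Request:
apply_moves(dp=[[0,0,-50],[0,0,-100],[30,-21,-107],[65,-46,-107],[100,-71,-107],[135,-96,-107],[170,-121,-107],[205,-145,-107],[240,-170,-107],[275,-195,-107],[300,-213,-107],[317,-225,-107],[317,-225,-107],[317,-225,-107],[317,-225,-107]], delta_rot=[[0,0,0],[0,0,0],[0,0,0.08],[0,0,0.16],[0,0,0.24],[0,0,0.32],[0,0,0.4],[0,0,0.48],[0,0,0.56],[0,0,0.64],[0,0,0.672],[0,0,0.672],[0,0,0.672],[0,0,0.672],[0,0,0.672]], grip=[-1,-1,-1,-1,-1,-1,-1,-1,-1,-1,-1,-1,-1,-1,-1])

```text
time_s: 2.5
tcp_pos: [0.4513, -0.2383, 0.3003]
tcp_rot: [[0.967, -0.253, -0.0], [-0.253, -0.967, -0.001], [-0.0, 0.001, -1.0]]
wrist_force: [-0.5, -0.2, -0.2]
gripper_width: -0.0
gripper_force: 0.0
```

```bash
cat > look.py <<'E'
import sys; from h import *; from bench import read_state, viewer; import cv2
q=np.load('q.npy'); s=read_state()
print('t',s['time_s'],'chest tcp mm',np.round(1e3*(rz(-q[2])@(s['tcp_pos']-np.array([q[0],q[1],0]))),1),'F chest',np.round(rz(-q[2])@s['wrist_force'],1),s['gripper_width'],'roterr',Ro.from_matrix(Rt(q).T@np.array(s['tcp_rot'])).as_rotvec().round(3))
if len(sys.argv)>1:
    a=viewer.grab_frame('scene')['pixels'][20:290,180:460,::-1]; b=viewer.grab_frame('top')['pixels'][110:330,220:500,::-1]
    a=cv2.resize(a,(400,386)); b=cv2.resize(b,(400,314)); b=cv2.copyMakeBorder(b,0,72,0,0,0)
    cv2.imwrite(f'pics/{sys.argv[1]}.png',np.hstack([a,b]))
E
python3 look.py a1
```

```text
t 2.5 chest tcp mm [  -0.4 -151.2  300.3] F chest [-0.4 -0.3 -0.2] -2.7481527713498093e-05 roterr [-0.001 -0.     0.002]
```

View pics/a1.png

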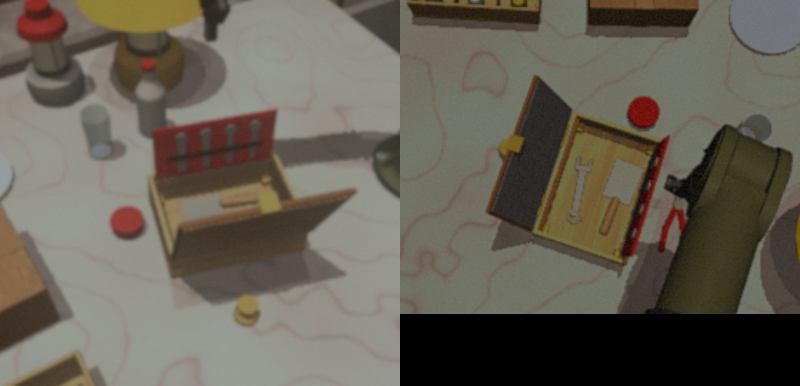

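The top view shows the gripper at about (675,183), clear of the flap and on its outer side. Flap, lid and bystanders haven't moved. Next I'll compute the flap push arc.

Run:
```python
from h import *
for a in np.linspace(1.6,0,17):
    d=.105+.008*(1.6-a)/1.6
    P=flap(0,d,.0045,a)*1e3-[0,14.5,0]; print(round(a,2),'dp y',round(-(P[1]+151)),'dp z',round(300-P[2]))
```

```text
1.6 dp y -39 dp z 119
1.5 dp y -49 dp z 118
1.4 dp y -60 dp z 119
1.3 dp y -71 dp z 120
1.2 dp y -81 dp z 123
1.1 dp y -91 dp z 126
1.0 dp y -101 dp z 131
0.9 dp y -110 dp z 136
0.8 dp y -119 dp z 143
0.7 dp y -127 dp z 150
0.6 dp y -135 dp z 158
0.5 dp y -141 dp z 167
0.4 dp y -147 dp z 177
0.3 dp y -152 dp z 187
0.2 dp y -155 dp z 197
0.1 dp y -158 dp z 208
0.0 dp y -160 dp z 220
```

Request:
apply_moves(dp=[[0,0,40],[0,0,80],[0,0,119],[0,0,119],[0,-20,119],[0,-34,119],[0,-42,119],[0,-49,118],[0,-60,119],[0,-71,120],[0,-81,123],[0,-91,126],[0,-101,131],[0,-101,131]], delta_rot=[[0,0,0],[0,0,0],[0,0,0],[0,0,0],[0,0,0],[0,0,0],[0,0,0],[0,0,0],[0,0,0],[0,0,0],[0,0,0],[0,0,0],[0,0,0],[0,0,0]], grip=[-1,-1,-1,-1,-1,-1,-1,-1,-1,-1,-1,-1,-1,-1])

```text
time_s: 4.0
tcp_pos: [0.4774, -0.1373, 0.1686]
tcp_rot: [[0.968, -0.249, -0.001], [-0.249, -0.968, 0.001], [-0.001, -0.001, -1.0]]
wrist_force: [0.6, -0.5, -0.6]
gripper_width: -0.0001
gripper_force: 0.0
```

```bash
python3 look.py a2
```

```text
t 4.0 chest tcp mm [ -0.6 -46.9 168.6] F chest [ 0.7 -0.4 -0.6] -9.24592328173048e-05 roterr [ 0.001 -0.001 -0.003]
```

View pics/a2.png

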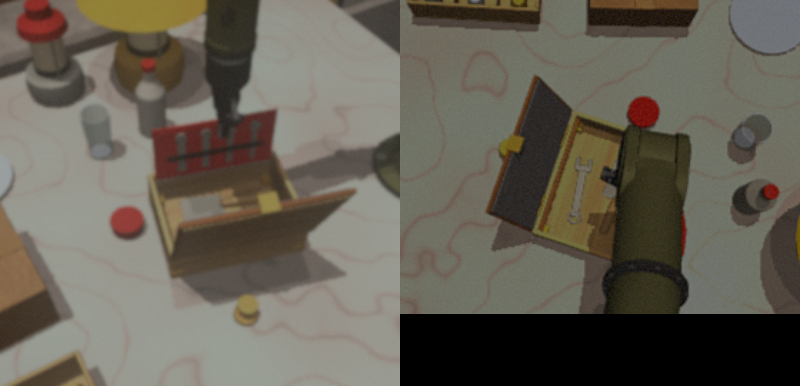

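Run:
```python
from h import *; from bench import read_state
q=np.load('q.npy'); p=read_state()['tcp_pos']
k=lambda u:(round((u[0]-180)*400/280),round((u[1]-20)*386/270))
print('tcp',k(proj('scene',p)))
for a in (1.61,1.3,1.0,.6):print(a,[k(proj('scene',W(q,flap(x,.13,0,a)))) for x in(-.125,.125)])
```

```text
tcp (221, 150)
1.61 [(277, 108), (151, 130)]
1.3 [(284, 123), (156, 147)]
1.0 [(289, 142), (161, 166)]
0.6 [(293, 169), (166, 194)]
```

The fit predicts the TCP at (221,150) and the flap's free edge well below where it appears. The flap looks upright still, with the finger in front of it. A closer look will settle it.

Run:
```python
from bench import viewer; import cv2
a=viewer.grab_frame('scene')['pixels'][60:190,270:420,::-1]
cv2.imwrite('pics/z.png',cv2.resize(a,None,fx=4.5,fy=4.5,interpolation=2))
```

```text
(no output)
```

View pics/z.png

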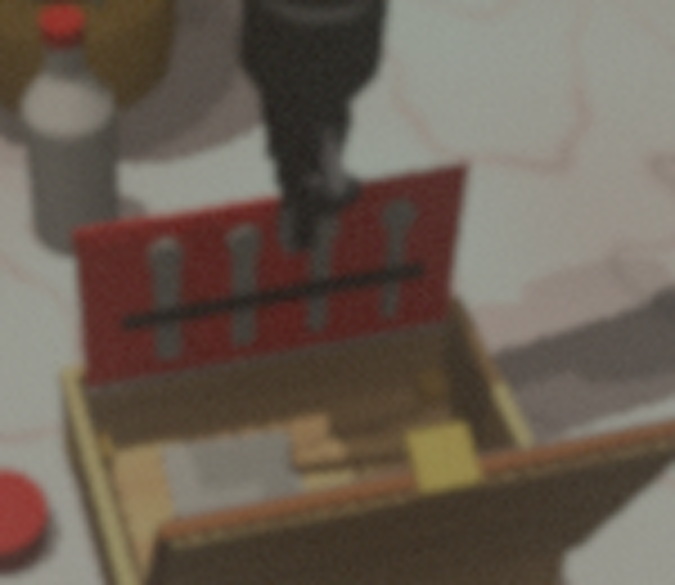

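The close view shows the flap still upright and the shut fingers on its inner side, so they passed over the edge because the descent lagged. I'll go up, back over and down, and check height before pushing.

Request:
apply_moves(dp=[[0,0,-40],[0,0,-80],[0,0,-110],[0,0,-131],[0,0,-131],[0,0,-131],[0,30,-131],[0,60,-131],[0,90,-131],[0,111,-131],[0,111,-131],[0,111,-131],[0,111,-131],[0,111,-100],[0,111,-70],[0,111,-40],[0,111,-12],[0,111,-12],[0,111,-12],[0,111,-12]], delta_rot=[[0,0,0],[0,0,0],[0,0,0],[0,0,0],[0,0,0],[0,0,0],[0,0,0],[0,0,0],[0,0,0],[0,0,0],[0,0,0],[0,0,0],[0,0,0],[0,0,0],[0,0,0],[0,0,0],[0,0,0],[0,0,0],[0,0,0],[0,0,0]], grip=[-1,-1,-1,-1,-1,-1,-1,-1,-1,-1,-1,-1,-1,-1,-1,-1,-1,-1,-1,-1])

```text
time_s: 6.15
tcp_pos: [0.4507, -0.2466, 0.1829]
tcp_rot: [[0.968, -0.251, 0.002], [-0.251, -0.968, -0.001], [0.002, 0.0, -1.0]]
wrist_force: [0.5, 0.3, 0.3]
gripper_width: 0.0001
gripper_force: 0.0
```

```bash
python3 look.py
```

```text
t 6.15 chest tcp mm [   1.  -159.4  182.9] F chest [0.4 0.4 0.3] 0.00011936958905807589 roterr [-0.     0.002 -0.001]
```

Request:
apply_moves(dp=[[0,-10,0],[0,-20,0],[0,-30,0],[0,-40,0],[0,-48,0],[0,-55,0],[0,-62,0],[0,-68,0],[0,-68,0]], delta_rot=[[0,0,0],[0,0,0],[0,0,0],[0,0,0],[0,0,0],[0,0,0],[0,0,0],[0,0,0],[0,0,0]], grip=[-1,-1,-1,-1,-1,-1,-1,-1,-1])

```text
time_s: 7.05
tcp_pos: [0.4669, -0.1799, 0.1814]
tcp_rot: [[0.968, -0.25, 0.0], [-0.25, -0.968, 0.0], [-0.0, -0.0, -1.0]]
wrist_force: [-0.6, 0.4, -0.4]
gripper_width: -0.0002
gripper_force: 0.0
```

```bash
python3 look.py a3
```

```text
t 7.05 chest tcp mm [-1.000e-01 -9.070e+01  1.814e+02] F chest [-0.6  0.2 -0.4] -0.00022323700880707323 roterr [ 0.    -0.    -0.001]
```

View pics/a3.png

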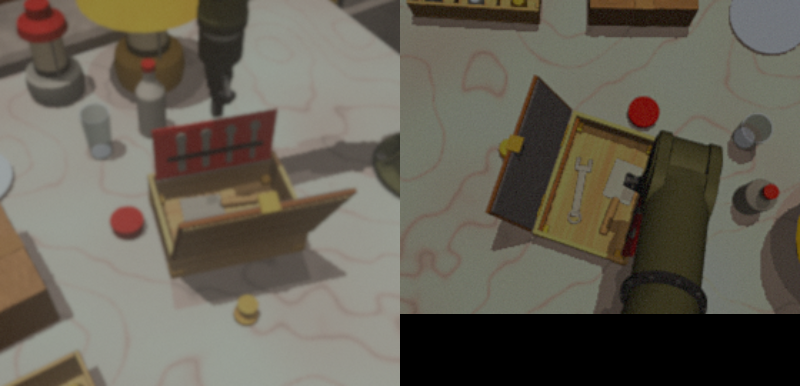

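In a3 the tip is at about (218,115), just above the flap's edge, and the flap is untouched. The tip appears higher than the reported TCP would project, so I'll quantify that.

Run:
```python
from h import *; from bench import read_state, viewer
import cv2
q=np.load('q.npy')
for nm,uv,y in [('a2',(336.2,115.6),-46.9),('a3',(332.6,100.4),-90.7)]:
    for z in (.16,.18,.20,.22,.24):
        X=ray('scene',*uv,z); print(nm,z,np.round(1e3*(rz(-q[2])@(X-[q[0],q[1],0]))), 'y tcp',y)
p=read_state()['tcp_pos']; print('tcp now scene',proj('scene',p),'top',proj('top',p))
t=viewer.grab_frame('top')['pixels'][190:300,330:450,::-1]; s=viewer.grab_frame('scene')['pixels'][60:170,280:400,::-1]
t,s=[cv2.resize(i,(390,358),interpolation=2) for i in (t,s)]
for im,c,o in ((t,'top',(330,190)),(s,'scene',(280,60))):
    u=(proj(c,p)-o)*3.25; cv2.circle(im,tuple(int(v) for v in u),3,(0,255,0),1)
cv2.imwrite('pics/b.png',np.hstack([s,t]))
```

```text
a2 0.16 [-17. -91. 160.] y tcp -46.9
a2 0.18 [-10. -71. 180.] y tcp -46.9
a2 0.2 [ -3. -50. 200.] y tcp -46.9
a2 0.22 [  4. -30. 220.] y tcp -46.9
a2 0.24 [ 12. -10. 240.] y tcp -46.9
a3 0.16 [ -26. -155.  160.] y tcp -90.7
a3 0.18 [ -18. -133.  180.] y tcp -90.7
a3 0.2 [ -11. -111.  200.] y tcp -90.7
a3 0.22 [ -3. -89. 220.] y tcp -90.7
a3 0.24 [  4. -67. 240.] y tcp -90.7
tcp now scene [330.6089532  110.74711935] top [393.34102216 247.24836915]
```

View pics/b.png

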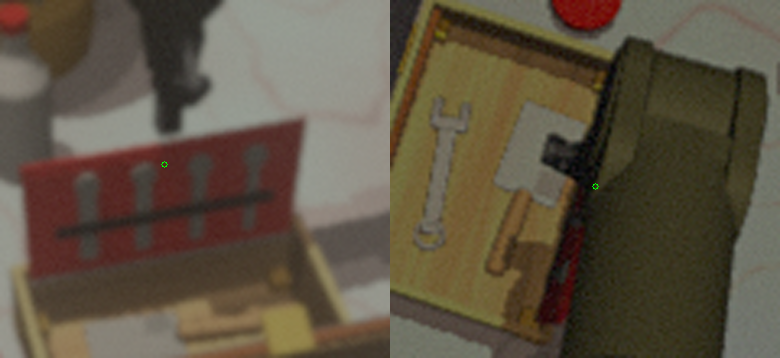

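Both views agree that the real fingertip sits about 36 mm higher than the reported TCP: in b the tip is at (172,130), while the green TCP projection is at (163,164). The zero contact force fits this. I'll back off, lower by 36 mm and push until contact shows.

Request:
apply_moves(dp=[[0,20,0],[0,40,0],[0,65,0],[0,65,0],[0,65,0],[0,65,18],[0,65,36],[0,65,36],[0,65,36],[0,50,36],[0,35,36],[0,20,36],[0,10,36],[0,3,36],[0,-4,36],[0,-10,36],[0,-10,36]], delta_rot=[[0,0,0],[0,0,0],[0,0,0],[0,0,0],[0,0,0],[0,0,0],[0,0,0],[0,0,0],[0,0,0],[0,0,0],[0,0,0],[0,0,0],[0,0,0],[0,0,0],[0,0,0],[0,0,0],[0,0,0]], grip=[-1,-1,-1,-1,-1,-1,-1,-1,-1,-1,-1,-1,-1,-1,-1,-1,-1])

```text
time_s: 8.95
tcp_pos: [0.4693, -0.1703, 0.1454]
tcp_rot: [[0.968, -0.251, -0.0], [-0.251, -0.968, 0.001], [-0.0, -0.0, -1.0]]
wrist_force: [-0.1, -0.6, 0.3]
gripper_width: -0.0002
gripper_force: 0.0
```

```bash
python3 look.py
python3 - <<'E'
from h import *; from bench import viewer, models
q=np.load('q.npy'); viewer.grab_frame('scene'); m=models.masks_of('scene','flap')
for d in m[:2]: print(d['p'],d['extent'])
for a in (1.61,1.5,1.4,1.3,1.2,1.0): print(a,[proj('scene',W(q,flap(x,.13,0,a))).round() for x in(-.125,.125)])
E
```

```text
t 8.95 chest tcp mm [-1.000e-01 -8.090e+01  1.454e+02] F chest [ 0.  -0.6  0.3] -0.00022224593946175618 roterr [ 0.    -0.    -0.001]
0.97 [286.7, 103.8, 380.0, 148.2]
0.2 [307.0, 157.3, 360.8, 172.4]
1.61 [array([374.,  95.]), array([286., 111.])]
1.5 [array([375.,  99.]), array([287., 115.])]
1.4 [array([377., 102.]), array([288., 118.])]
1.3 [array([379., 106.]), array([289., 123.])]
1.2 [array([380., 110.]), array([290., 127.])]
1.0 [array([382., 119.]), array([293., 136.])]
```

The flap is moving: its mask top went from 96.6 to 103.8, so it is at about 1.36 rad. I'll continue the arc with the 36 mm offset.

Run:
```python
from h import *
for a in np.linspace(1.3,0,14):
    d=.107+.006*(1.3-a)/1.3
    P=flap(0,d,.0045,a)*1e3-[0,10,36]; print(round(a,2),'dp y',round(-(P[1]+81)),'dp z',round(145-P[2]))
```

```text
1.3 dp y -5 dp z 1
1.2 dp y -16 dp z 3
1.1 dp y -26 dp z 7
1.0 dp y -36 dp z 11
0.9 dp y -45 dp z 17
0.8 dp y -54 dp z 23
0.7 dp y -62 dp z 31
0.6 dp y -69 dp z 39
0.5 dp y -76 dp z 48
0.4 dp y -82 dp z 58
0.3 dp y -86 dp z 68
0.2 dp y -90 dp z 78
0.1 dp y -93 dp z 89
0.0 dp y -94 dp z 100
```

Request:
apply_moves(dp=[[0,-5,1],[0,-10,2],[0,-16,3],[0,-21,5],[0,-26,7],[0,-31,9],[0,-36,11],[0,-41,14],[0,-45,17],[0,-50,20],[0,-54,23],[0,-58,27],[0,-62,31],[0,-66,35],[0,-69,39],[0,-73,43],[0,-76,48],[0,-79,53],[0,-82,58],[0,-82,58]], delta_rot=[[0,0,0],[0,0,0],[0,0,0],[0,0,0],[0,0,0],[0,0,0],[0,0,0],[0,0,0],[0,0,0],[0,0,0],[0,0,0],[0,0,0],[0,0,0],[0,0,0],[0,0,0],[0,0,0],[0,0,0],[0,0,0],[0,0,0],[0,0,0]], grip=[-1,-1,-1,-1,-1,-1,-1,-1,-1,-1,-1,-1,-1,-1,-1,-1,-1,-1,-1,-1])

```text
time_s: 11.05
tcp_pos: [0.4894, -0.0912, 0.0866]
tcp_rot: [[0.968, -0.251, -0.001], [-0.251, -0.968, 0.0], [-0.001, -0.0, -1.0]]
wrist_force: [-0.5, 0.0, 0.9]
gripper_width: -0.0001
gripper_force: 0.0
```

```bash
python3 look.py a4
```

```text
t 11.05 chest tcp mm [-0.6  0.8 86.6] F chest [-0.5 -0.1  0.9] -9.584465211988516e-05 roterr [ 0.    -0.001 -0.001]
```

View pics/a4.png

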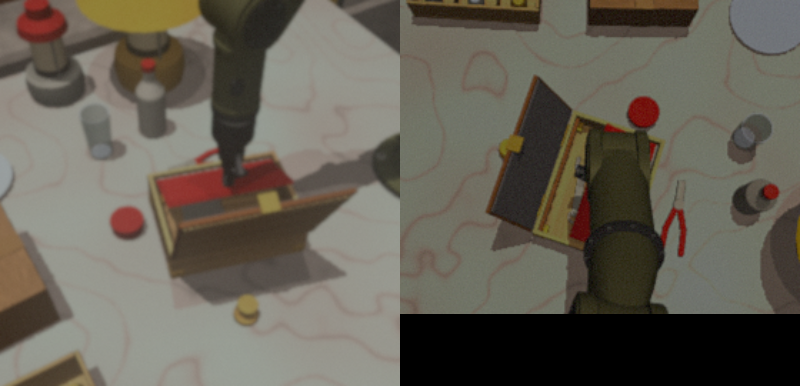

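The flap is nearly flat at about 0.3–0.4 rad, with the finger on it at (230,180) and bystanders unmoved. I'll press on slowly, watching the force.

Request:
apply_moves(dp=[[0,-3,5],[0,-4,10],[0,-6,15],[0,-8,20],[0,-9,24],[0,-10,28],[0,-11,32],[0,-12,36],[0,-12,39],[0,-12,41],[0,-12,41]], delta_rot=[[0,0,0],[0,0,0],[0,0,0],[0,0,0],[0,0,0],[0,0,0],[0,0,0],[0,0,0],[0,0,0],[0,0,0],[0,0,0]], grip=[-1,-1,-1,-1,-1,-1,-1,-1,-1,-1,-1])

```text
time_s: 12.25
tcp_pos: [0.4926, -0.0801, 0.0461]
tcp_rot: [[0.968, -0.251, -0.001], [-0.251, -0.968, 0.0], [-0.001, -0.0, -1.0]]
wrist_force: [-0.2, 0.2, 0.8]
gripper_width: -0.0002
gripper_force: 0.0
```

```bash
python3 look.py
```

```text
t 12.25 chest tcp mm [-0.3 12.3 46.1] F chest [-0.2  0.1  0.8] -0.0002118177300289495 roterr [ 0.    -0.001 -0.   ]
```

Not yet against the stop. I'll go on in 1 mm steps, then hold.

Request:
apply_moves(dp=[[0,0,1],[0,0,2],[0,0,3],[0,0,4],[0,0,4]], delta_rot=[[0,0,0],[0,0,0],[0,0,0],[0,0,0],[0,0,0]], grip=[-1,-1,-1,-1,-1])

```text
time_s: 12.75
tcp_pos: [0.4928, -0.0802, 0.0427]
tcp_rot: [[0.968, -0.251, 0.0], [-0.251, -0.968, -0.0], [0.0, -0.0, -1.0]]
wrist_force: [-0.8, 0.5, 3.7]
gripper_width: -0.0002
gripper_force: 1.9
```

Request:
apply_moves(dp=[[0,0,1],[0,0,2],[0,0,3],[0,0,3]], delta_rot=[[0,0,0],[0,0,0],[0,0,0],[0,0,0]], grip=[-1,-1,-1,-1])

```text
time_s: 13.15
tcp_pos: [0.493, -0.0802, 0.0421]
tcp_rot: [[0.968, -0.252, 0.002], [-0.252, -0.968, -0.001], [0.002, 0.0, -1.0]]
wrist_force: [-8.5, 1.1, 34.3]
gripper_width: -0.0
gripper_force: 17.2
```

The flap is hard against its stop: 34 N at reported z 42.1 mm, giving an offset of 38 mm. Now I'll rise and go over behind the lid.

Request:
apply_moves(dp=[[0,0,-30],[0,0,-70],[0,0,-110],[0,0,-150],[0,0,-190],[0,0,-230],[0,0,-262],[0,0,-262],[0,0,-262],[0,-30,-262],[0,-65,-262],[0,-100,-262],[0,-135,-262],[0,-170,-262],[0,-200,-262],[0,-218,-262],[0,-218,-262],[0,-218,-262],[0,-218,-262]], delta_rot=[[0,0,0],[0,0,0],[0,0,0],[0,0,0],[0,0,0],[0,0,0],[0,0,0],[0,0,0],[0,0,0],[0,0,0],[0,0,0],[0,0,0],[0,0,0],[0,0,0],[0,0,0],[0,0,0],[0,0,0],[0,0,0],[0,0,0]], grip=[-1,-1,-1,-1,-1,-1,-1,-1,-1,-1,-1,-1,-1,-1,-1,-1,-1,-1,-1])

```text
time_s: 15.05
tcp_pos: [0.5473, 0.1292, 0.3006]
tcp_rot: [[0.967, -0.253, -0.001], [-0.253, -0.967, -0.001], [-0.001, 0.001, -1.0]]
wrist_force: [0.4, -0.4, 0.4]
gripper_width: -0.0001
gripper_force: 0.0
```

```bash
python3 look.py a5
```

```text
t 15.05 chest tcp mm [ -0.  228.7 300.6] F chest [ 0.5 -0.3  0.4] -0.00014673611355016733 roterr [-0.001 -0.001  0.001]
```

View pics/a5.png

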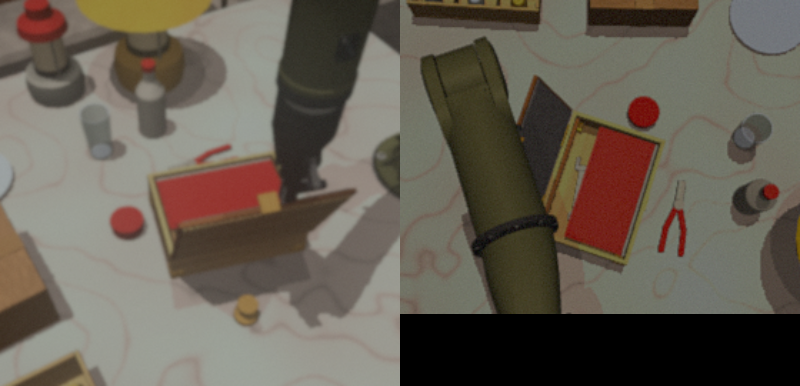

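The flap lies flat and red across the chest, bystanders haven't moved, and the gripper tip is near (287,200) by the lid's free edge. I'll check where the tip should project.

Run:
```python
from h import *
q=np.load('q.npy'); k=lambda u:(round((u[0]-180)*400/280),round((u[1]-20)*386/270))
for z in (.30,.32,.338,.36): print(z,k(proj('scene',W(q,np.array([0,.2287,z])))))
print([k(proj('scene',W(q,lid(x,.21,.014,q[3])))) for x in(-.14,0,.14)])
```

```text
0.3 (282, 217)
0.32 (284, 208)
0.338 (286, 200)
0.36 (288, 189)
[(357, 190), (271, 207), (180, 226)]
```

It matches a tip 38 mm above the reported TCP. I'll descend behind the lid and compute the closing arc.

Request:
apply_moves(dp=[[0,0,30],[0,0,60],[0,0,88],[0,0,88],[0,0,88],[0,8,88],[0,16,88],[0,24,88],[0,32,88],[0,40,88],[0,48,88],[0,56,88],[0,56,88]], delta_rot=[[0,0,0],[0,0,0],[0,0,0],[0,0,0],[0,0,0],[0,0,0],[0,0,0],[0,0,0],[0,0,0],[0,0,0],[0,0,0],[0,0,0],[0,0,0]], grip=[-1,-1,-1,-1,-1,-1,-1,-1,-1,-1,-1,-1,-1])

```text
time_s: 16.45
tcp_pos: [0.5339, 0.0757, 0.2143]
tcp_rot: [[0.968, -0.253, 0.002], [-0.253, -0.968, 0.0], [0.002, -0.001, -1.0]]
wrist_force: [0.7, 1.8, 0.3]
gripper_width: 0.0003
gripper_force: 0.6
```

```bash
python3 look.py
python3 - <<'E'
from h import *; from bench import viewer, models
q=np.load('q.npy'); viewer.grab_frame('top'); m=models.masks_of('top','lid')
for d in m[:1]: print(d['p'],d['extent'])
for a in (1.93,1.8,1.7,1.6,1.5): print(a,[proj('top',W(q,lid(x,.21,.014,a))).round() for x in(-.14,.14)])
for a in np.linspace(1.5,0,16):
    d=.168+.017*(1.5-a)/1.5
    P=lid(0,d,.014,a)*1e3+[0,10,-38]; print(round(a,2),'y',round(P[1]),'z',round(P[2]))
E
```

```text
t 16.45 chest tcp mm [  0.4 173.5 214.3] F chest [0.2 1.9 0.3] 0.0002647047364033955 roterr [0.001 0.002 0.001]
0.63 [323.2, 167.3, 339.7, 214.0]
1.93 [array([280., 260.]), array([314., 163.])]
1.8 [array([289., 263.]), array([323., 165.])]
1.7 [array([296., 265.]), array([330., 167.])]
1.6 [array([303., 268.]), array([337., 169.])]
1.5 [array([311., 270.]), array([344., 171.])]
1.5 y 117 z 216
1.4 y 100 z 217
1.3 y 83 z 215
1.2 y 66 z 212
1.1 y 49 z 208
1.0 y 33 z 201
0.9 y 17 z 193
0.8 y 2 z 183
0.7 y -11 z 172
0.6 y -24 z 160
0.5 y -36 z 146
0.4 y -46 z 131
0.3 y -54 z 115
0.2 y -61 z 98
0.1 y -67 z 80
0.0 y -70 z 62
```

The lid is moving (mask left edge 283→323) with a light force. I'll continue.

Request:
apply_moves(dp=[[0,8,0],[0,16,0],[0,24,0],[0,32,-1],[0,40,-2],[0,48,-3],[0,56,-3],[0,64,-4],[0,73,-4],[0,82,-3],[0,90,-2],[0,99,-1],[0,107,1],[0,116,3],[0,124,5],[0,132,8],[0,140,12],[0,148,16],[0,156,20],[0,156,20]], delta_rot=[[0,0,0],[0,0,0],[0,0,0],[0,0,0],[0,0,0],[0,0,0],[0,0,0],[0,0,0],[0,0,0],[0,0,0],[0,0,0],[0,0,0],[0,0,0],[0,0,0],[0,0,0],[0,0,0],[0,0,0],[0,0,0],[0,0,0],[0,0,0]], grip=[-1,-1,-1,-1,-1,-1,-1,-1,-1,-1,-1,-1,-1,-1,-1,-1,-1,-1,-1,-1])

```text
time_s: 18.55
tcp_pos: [0.4935, -0.0762, 0.1927]
tcp_rot: [[0.967, -0.253, -0.001], [-0.253, -0.967, -0.001], [-0.001, 0.001, -1.0]]
wrist_force: [0.3, 0.3, 0.3]
gripper_width: 0.0002
gripper_force: 0.0
```

```bash
python3 look.py
python3 - <<'E'
from h import *; from bench import viewer, models
q=np.load('q.npy')
for c in('scene','top'):
  viewer.grab_frame(c); m=models.masks_of(c,'lid')
  for d in m[:1]: print(c,d['p'],d['extent'])
  for a in (1.2,1.1,1,.9,.8): print(a,[proj(c,W(q,lid(x,.21,.014,a))).round().tolist() for x in(-.14,.14)])
E
```

```text
t 18.55 chest tcp mm [ -0.4  16.3 192.7] F chest [0.2 0.4 0.3] 0.00019080246383892024 roterr [-0.001 -0.001  0.002]
scene 0.83 [284.7, 99.8, 402.2, 199.5]
1.2 [[404.0, 105.0], [290.0, 126.0]]
1.1 [[400.0, 102.0], [289.0, 122.0]]
1 [[397.0, 100.0], [287.0, 119.0]]
0.9 [[393.0, 98.0], [286.0, 118.0]]
0.8 [[390.0, 98.0], [285.0, 117.0]]
top 0.63 [312.2, 184.3, 384.0, 279.1]
1.2 [[334.0, 278.0], [366.0, 179.0]]
1.1 [[341.0, 281.0], [373.0, 182.0]]
1 [[348.0, 283.0], [379.0, 185.0]]
0.9 [[354.0, 285.0], [385.0, 188.0]]
0.8 [[360.0, 287.0], [390.0, 190.0]]
```

Lid is at about 0.95, on track. Now the rest of the arc from y 17, z 193.

Request:
apply_moves(dp=[[0,8,5],[0,15,10],[0,22,15],[0,28,21],[0,35,27],[0,41,33],[0,47,40],[0,53,47],[0,58,54],[0,63,62],[0,67,70],[0,71,78],[0,75,86],[0,78,95],[0,81,103],[0,84,112],[0,86,119],[0,87,125],[0,87,128],[0,87,128]], delta_rot=[[0,0,0],[0,0,0],[0,0,0],[0,0,0],[0,0,0],[0,0,0],[0,0,0],[0,0,0],[0,0,0],[0,0,0],[0,0,0],[0,0,0],[0,0,0],[0,0,0],[0,0,0],[0,0,0],[0,0,0],[0,0,0],[0,0,0],[0,0,0]], grip=[-1,-1,-1,-1,-1,-1,-1,-1,-1,-1,-1,-1,-1,-1,-1,-1,-1,-1,-1,-1])

```text
time_s: 20.75
tcp_pos: [0.4721, -0.1586, 0.0649]
tcp_rot: [[0.968, -0.252, -0.001], [-0.252, -0.968, 0.0], [-0.001, 0.0, -1.0]]
wrist_force: [-0.6, -0.4, 0.6]
gripper_width: -0.0001
gripper_force: 0.0
```

Request:
apply_moves(dp=[[0,0,1],[0,0,2],[0,0,3],[0,0,4],[0,0,4]], delta_rot=[[0,0,0],[0,0,0],[0,0,0],[0,0,0],[0,0,0]], grip=[-1,-1,-1,-1,-1])

```text
time_s: 21.25
tcp_pos: [0.4725, -0.1588, 0.0617]
tcp_rot: [[0.968, -0.252, 0.0], [-0.252, -0.968, -0.0], [0.0, 0.0, -1.0]]
wrist_force: [-1.5, 0.5, 3.5]
gripper_width: 0.0002
gripper_force: 1.7
```

Request:
apply_moves(dp=[[0,0,1],[0,0,2],[0,0,3],[0,0,3]], delta_rot=[[0,0,0],[0,0,0],[0,0,0],[0,0,0]], grip=[-1,-1,-1,-1])

```text
time_s: 21.65
tcp_pos: [0.4727, -0.1589, 0.0612]
tcp_rot: [[0.968, -0.252, 0.002], [-0.252, -0.968, -0.002], [0.002, 0.001, -1.0]]
wrist_force: [-9.8, 2.5, 34.3]
gripper_width: -0.0003
gripper_force: 17.1
```

The lid is at its dead stop: 61.2 + 38.4 = 99.6 mm against 99.5 mm expected when shut. Now I'll retreat and take a last look.

Request:
apply_moves(dp=[[0,0,-30],[0,0,-70],[0,0,-110],[0,0,-150],[0,0,-180],[0,0,-180],[0,0,-180]], delta_rot=[[0,0,0],[0,0,0],[0,0,0],[0,0,0],[0,0,0],[0,0,0],[0,0,0]], grip=[-1,-1,-1,-1,-1,-1,-1])

```text
time_s: 22.35
tcp_pos: [0.4725, -0.1586, 0.2386]
tcp_rot: [[0.968, -0.251, 0.001], [-0.251, -0.968, -0.0], [0.001, 0.0, -1.0]]
wrist_force: [0.0, -0.5, -0.2]
gripper_width: -0.0
gripper_force: 0.0
```

```bash
python3 look.py a6
```

```text
t 22.35 chest tcp mm [  0.  -68.7 238.6] F chest [ 0.2 -0.5 -0.2] -4.6985656414610945e-05 roterr [-0.     0.001 -0.   ]
```

View pics/a6.png

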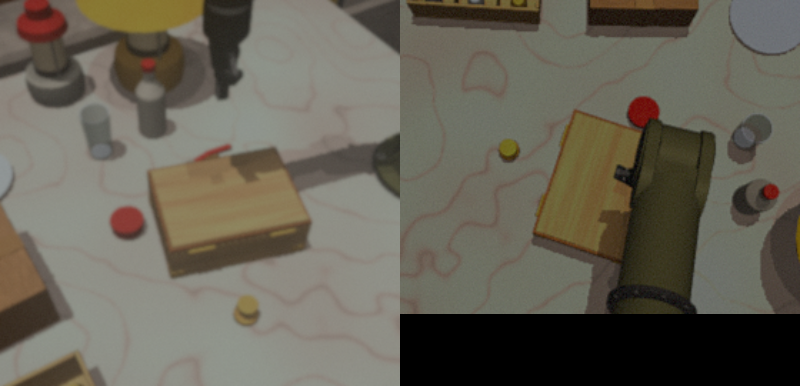

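The chest is shut flat (lid top (150,165)–(308,220)), the arm is clear, and tin, burner, glass and bottle are where they were.

```bash
python3 -c "
from bench import arm; print(arm.job_done())"
```

```text
the job is handed in; nothing more can be done
None
```

The chest is shut and handed in at about 22 s: the flap was pushed flat first, then the lid swung to its stop, using only the closed fingers. The visible bystanders look unmoved, and peak wrist force in the readings was about 36 N. Two early flap pushes passed over its edge without contact, because the real fingertip sits about 38 mm above the reported TCP.

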